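# Press a filter home in a locking clamp and release it

## Robot

A 6-joint arm with a two-finger parallel gripper is mounted at the origin on a cart in front of the work surface, level with it; the furniture and walls round the work are solid. World frame = base frame: x ahead of the robot, y to its left, z up, the work surface at z = 0. Lengths are in m, angles in rad, forces in N, time in s.
With the tool pointing down it reaches from about 0.25 to 0.725 m from the base axis. Payload 4 kg.
Tool frame: the origin (TCP) lies between the finger pads; the fingertips stand 8 mm ahead of it and the grasp point (between the pads) lies 11 mm behind it (bot.tip_reach is the distance from the TCP to the fingertips, in m); z points along the fingers, y is the line along which they close (so a half turn about z gives the same grasp; the last joint's range is limited). The gripper opens to 85 mm and grips with 20 to 120 N. Pads are 22 mm wide; open, the fingers measure 114 mm over their backs; the gripper's body (76 mm by 85 mm) begins 54 mm behind the grasp point. The pads swing forward as they close: fully open they stand 13 mm farther back than shut.
Start: joints at [-1.327, 0.241, 0.005, 1.335, 0, 1.571], TCP at [0.121, -0.485, 0.239] pointing down, gripper open.
Joint ranges: [-2.72, 2.72], [-1.05, 1.87], [-1.09, 1.28], [-1.99, 2.15], [-1.42, 1.44], [-3.14, 3.14]. Speed limits (rad/s): [2.79, 2.79, 3.14, 3.14, 3.14, 3.14].

## Interface

Orientations are given as a unit quaternion [x, y, z, w].
In Python, from workcell import bot gives the robot as it stands.
- The arm moves only by the tool move_arm, never from a script. Its argument "deltas" is a list of rows, each a list of 7 numbers: the opening, from 0 (shut) to 1 (fully open), then the shift along the tool's x, y, z in mm, then the turn, a rotation vector about the tool's x, y, z in degrees. In form: [[gripper, tx, ty, tz, ax, ay, az], ...]. A call has 1 to 10 rows; each row shifts and turns the commanded pose from where the row before left it, along the tool's axes as they then stand; what a row does not reach is not made up. A row lasts 1/12 s, in which the tool goes at most 41.7 mm and 7.16 degrees, less where a joint would pass 70% of its speed; a pose out of reach is approached as far as the arm can. A call is refused whole if a number of a shift passes 41.7 or a number of a turn 7.16, either way. A call with a gripper value outside its range is refused whole. The fingers move at their own pace and stop on an object; the grip force is fixed at half the most. Time passes only in rows, so rows that do not move let the fingers close. It gives the time, the measured TCP pose, the force, the opening and the grip force at its end, in the units of the state.
- bot.get_obs(): the state, without advancing time (a new reading comes with each control period).
- bot.camera(name): name is "scene" or "side" or "wrist"; returns the picture (400x640x3 uint8, blue, green, red); there is no depth.
- bot.calibration(name): a dict with "K" (3x3 intrinsics, pixels), "position" and "orientation" of the camera in the world. Camera axes: x right, y down, z forward; pixel columns grow to the right and rows downward; lengths in m; the calibration is good to about 2 mm. A picture is of the moment at which its call begins: read the wrist's pose just before it. calibration takes no time and is no camera call; for the wrist camera it gives the pose at the moment of the call.
- bot.job_done(): hands the job in; it is judged then, once.
Trained networks look in the newest picture that a camera, given by its name, has taken for a name from the list of things; names that differ only in an ending like _2 or _b are one class to them, and where a whole thing is asked for, a point or a joint stands for the part that bears it (a point fixed in the world has none). Each returns a list of dicts, best first, with "conf" (0 to 1); they miss things now and then, are a little off and sometimes report something else, mostly with a low value. They report only what shows in the picture. A call takes as long as a camera call.
- bot.outline_of(query, camera): "pixels" (400x640 bool, what is visible of it) and "rect" ([left, top, width, height] in pixels, round what is visible of it).
The state is a dict: "clock": time; "joint_pos": joint angles; "joint_vel": joint speeds; "tau": joint torques, N m; "eef_pos": TCP position; "tool_rot": TCP orientation; "ft_force": force on the tool from outside, world axes, zero at the start; "ft_torque": the same for the moment, N m; "grip_width": finger opening in m; "grasp_force": force on a finger pad.
Only numpy, scipy, OpenCV 4.12 (cv2) and the standard library are available. Lean on these libraries where they do the work, as an engineer would, in place of code of your own. Each camera call takes 0.05 s, during which the arm holds its last target. There are 200 camera calls.

## Task

The red-handled locking clamp holds a white filter mount whose green-flanged filter still stands proud. Press the red handle down until it snaps over centre and stays locked by itself, so that the filter is pressed fully home, then push down the yellow release lever of the same clamp so that its handle springs fully open and the mount is free. Leave the mount in its nest, and do not operate the blue-handled clamp.

Things in the scene. Friction and masses are not known exactly. Their poses are not given: they have to be found in the camera images.
- red_clamp: Locking clamp with a red handle grip, fixed to the table: dark steel plate 210 x 80 x 10 mm, steel head 34 mm wide, 106 mm high. Origin on the table under the jaw; z up, x from the handle to the jaw (away from the robot, within 18 degrees of straight ahead). The plate spans x -165 to 45 mm, the head x -63 to 23 mm. The handle's hinge is along y, right above the origin at z 89 mm.
- red_grip (a point): Middle of the red grip's upper face. The grip is 80 x 28 x 16 mm; its far end is 160 mm from the hinge. Open, the handle slopes 37 degrees up toward the robot and this point is at x -91, z 167 mm in the clamp's frame; locked, it slopes 11 degrees down and this point is at x -119, z 73 mm. Press from above: straight down at x -100 to -110 mm works, the fingers slide along the grip.
- red_handle (a joint): Angle of the red handle, rad: 0 fully open (a spring holds it there), 0.72 dead centre, 0.84 locked at its stop. Closing it takes at most about 10 N on the grip; past dead centre it stays down by itself, before it the spring opens it again.
- red_paddle (a point): Middle of the upper face of the yellow paddle (32 x 32 mm) of the red-handled clamp's release lever, at x -196, z 36 mm in the clamp's frame, on the robot's side of the handle's end. Pushed down about 18 mm, with less than 10 N, it lifts the locked handle back over centre and the handle springs open.
- red_lever (a joint): Angle of the red-handled clamp's release lever, rad: 0 at rest (it springs back), 0.40 pushed fully down.
- mount: White filter mount, a loose block 36 x 60 x 22 mm in the shallow nest of the red-handled clamp, under the jaw's black rubber foot. Origin at the centre of its underside, z up.
- insert (a joint): How far the green-flanged filter (31 mm across) in the top of the mount stands proud, m: 0.003 to 0.005 at the start, 0 fully home with its flange on the mount. It stays where it is pressed.
- blue_handle (a joint): Handle angle of the other clamp, rad: the same build with a blue grip and its own yellow lever, empty, to be left alone; 0 open, 0.84 locked.

How it is judged:
On the way, in this order (a step that is already met when the one before it is completed fails the run):
1. the red handle is down past dead centre and the filter is pressed home (value of joint red_handle above 0.77 rad and value of joint insert below 0.0012 m), for 0.2 s.
2. the red clamp's release lever is pushed down while the handle is still locked (value of joint red_lever above 0.15 rad and value of joint red_handle above 0.5 rad).
3. the red handle has sprung open (value of joint red_handle below 0.15 rad), for 0.2 s.
At the end, for the whole second after the job is handed in: The red handle is open again (within 0.15 rad of its open stop) and its release lever back up (below 0.08 rad), the filter is fully home (within 1.2 mm) in the mount, the mount lies at rest and level (10 degrees) within 10 mm of where it began, and the blue handle is open (within 0.15 rad) (value of joint each of red_handle, blue_handle below 0.15 rad and value of joint red_lever below 0.08 rad and value of joint insert below 0.0012 m and distance of mount from where it was at the start of the episode below 0.01 m and angle between mount's own z axis and vertical below 0.17 rad and linear speed of mount below 0.02 m/s); the robot touches nothing.
It fails at once if the blue-handled clamp is operated (value of joint blue_handle above 0.25 rad).
It also fails if it takes over 38 s, if anything falls off the work surface, if the arm or the gripper's body presses on something with over 40 N, if the wrist force passes 120 N, or if a joint passes its speed limit or range.

## Working session

There is one attempt and no reset: what is moved stays moved. The work goes in short steps, Python scripts to look and compute and a tool call to move; the robot and the scene stay as the last step left them, time stands still between calls to the robot, and variables do not carry over. Pictures are saved under pics/ and viewed, at most 10 in all, crops included, and the job is handed in when it is done.

Besides the shell and the picture viewer there is one more tool, called after ">>>" as a command line: name --pt "numbers of a row" for each row, then --argument value for the rest. move_arm: Moves the arm, as the interface text tells. Its arguments: {"type":"object","properties":{"deltas":{"type":"array","items":{"type":"array","items":{"type":"number"}}}},"required":["deltas"]}

```bash
mkdir -p pics; python3 - <<'E'
from workcell import bot
import cv2,numpy as np
o=bot.get_obs();print(o['clock'],o['eef_pos'],o['tool_rot'],o['ft_force'])
ims=[]
for c in("scene","side"):
    im=bot.camera(c);cv2.imwrite(f"pics/{c}0.png",im)
    k=bot.calibration(c);print(c,k)
    for q in("red_clamp","red_grip","red_paddle","mount","blue_handle"):
        for d in bot.outline_of(q,c)[:2]:
            ys,xs=np.nonzero(d["pixels"]);print(c,q,round(d["conf"],2),d["rect"],xs.mean().round(1),ys.mean().round(1))
E
```

```text
0.0 [ 0.12052469 -0.48460364  0.23839403] [ 9.92579941e-01  1.21589090e-01 -1.34673822e-04 -1.06566714e-03] [ 0.19572573  0.48208971 -0.32675762]
scene {'K': array([[442.26589481,   0.        , 321.23014362],
       [  0.        , 442.26589481, 202.00453733],
       [  0.        ,   0.        ,   1.        ]]), 'position': array([ 0.31689579, -0.71681681,  0.76083509]), 'orientation': array([ 0.91009611, -0.20254347,  0.08557204, -0.35125295])}
scene red_clamp 0.57 [245.6, 118.3, 96.0, 80.8] 296.1 163.0
scene red_paddle 0.87 [236.8, 158.9, 52.8, 35.1] 260.8 180.2
scene mount 0.6 [314.1, 153.6, 19.1, 20.6] 322.5 162.4
scene blue_handle 0.94 [340.0, 238.6, 53.6, 20.7] 366.2 248.3
side {'K': array([[422.80475122,   0.        , 319.22453309],
       [  0.        , 422.80475122, 200.27429314],
       [  0.        ,   0.        ,   1.        ]]), 'position': array([0.96352195, 0.52675488, 0.76618022]), 'orientation': array([ 0.22137591,  0.86892183, -0.42785506, -0.11361169])}
side red_clamp 0.75 [296.7, 231.4, 98.3, 106.9] 341.7 286.7
side red_grip 0.62 [323.0, 229.7, 49.8, 55.3] 350.8 253.9
side red_paddle 0.87 [350.7, 261.5, 44.5, 20.5] 376.0 272.2
side mount 0.85 [306.2, 299.5, 27.2, 29.4] 321.9 311.6
side blue_handle 0.87 [262.0, 148.5, 38.1, 49.0] 282.3 171.2
```

View pics/scene0.png

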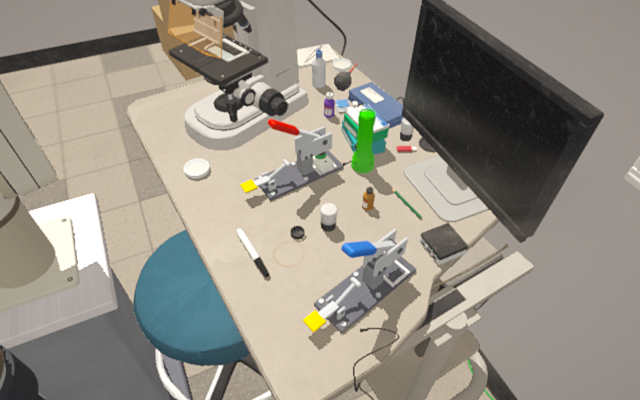

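View pics/side0.png

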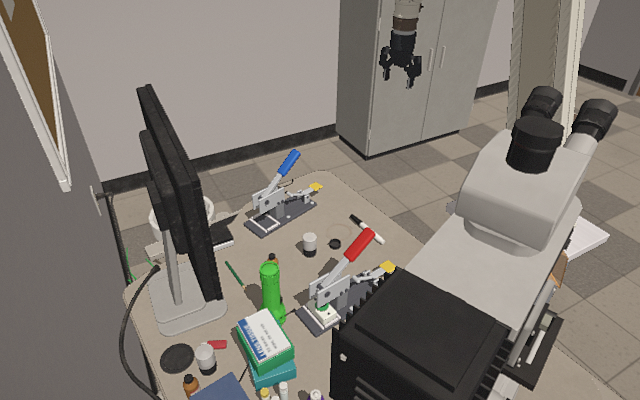

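The scene view shows the red grip at (283,127), its yellow paddle at (249,186) and the blue clamp's paddle at (315,321). The side view shows the red grip at (359,246) and the paddle at (388,268), with the microscope beside the clamp. Next I fit the clamp pose from the colour centroids.

```bash
cat > h.py <<'E'
import cv2,numpy as np
from scipy.spatial.transform import Rotation as R
from scipy.optimize import least_squares
def cen(im,box,col):
    x,y,w,h=box;s=cv2.cvtColor(im[y:y+h,x:x+w],cv2.COLOR_BGR2HSV);H,S,V=[s[...,i].astype(int) for i in range(3)]
    m=((H<8)|(H>172))&(S>150)&(V>80) if col=='r' else (H>22)&(H<35)&(S>150)&(V>100)
    ys,xs=np.nonzero(m);return np.array([xs.mean()+x,ys.mean()+y]),len(xs)
def proj(k,p):
    c=R.from_quat(k["orientation"]).inv().apply(np.array(p)-k["position"]);q=k["K"]@c;return q[:2]/q[2]
def world(v,p):
    c,s=np.cos(v[2]),np.sin(v[2]);return np.array([v[0]+c*p[0]-s*p[1],v[1]+s*p[0]+c*p[1],p[2]])
E
python3 - <<'E'
from workcell import bot
from h import *
obs=[]
for c,br,by in(("scene",(260,112,45,30),(235,175,30,22)),("side",(335,222,45,50),(375,258,28,22))):
    im=cv2.imread(f"pics/{c}0.png");k=bot.calibration(c)
    a,n=cen(im,br,'r');b,m=cen(im,by,'y');print(c,a,n,b,m)
    obs+=[(k,a,(-.096,0,.161)),(k,b,(-.196,0,.034))]
f=lambda v:np.concatenate([proj(k,world(v,p))-u for k,u,p in obs])
s=least_squares(f,[.5,0,0]);print(s.x,np.degrees(s.x[2]),s.fun.round(1))
for n,p in(("grip",(-.091,0,.167)),("press",(-.105,0,.16)),("locked",(-.119,0,.073)),("paddle",(-.196,0,.036))):print(n,world(s.x,p))
E
```

```text
scene [282.95983936 126.65461847] 249 [248.10606061 185.88636364] 132
side [359.12638581 244.01773836] 451 [387.59292035 266.01769912] 113
[0.67293047 0.02125667 0.14204246] 8.138433318853506 [ 0.   0.4 -0.1  0.1  0.   0.3 -0.1  0.1]
grip [0.58284694 0.00837423 0.167     ]
press [0.56898793 0.00639232 0.16      ]
locked [0.55512893 0.0044104  0.073     ]
paddle [ 0.4789044  -0.00649012  0.036     ]
```

```bash
python3 - <<'E'
from workcell import bot
from h import *
k=bot.calibration("scene");print(bot.tip_reach)
for n,u,z in(("scope base",(188,135),0),("scope base r",(305,108),0),("stage",(205,83),.15),("stage r",(266,62),.15),("blue grip",(358,249),.16),("dish",(197,170),0)):
    d=R.from_quat(k["orientation"]).apply(np.linalg.inv(k["K"])@[*u,1]);print(n,(k["position"]+d*(z-k["position"][2])/d[2]).round(3))
E
```

```text
0.008
scope base [0.403 0.276 0.   ]
scope base r [0.739 0.258 0.   ]
stage [0.473 0.261 0.15 ]
stage r [0.645 0.293 0.15 ]
blue grip [ 0.57  -0.347  0.16 ]
dish [0.39  0.132 0.   ]
```

>>> move_arm --pt "0 0 0 -30 0 0 5.9" --pt "0 28.5 -23.5 0 0 0 0" --pt "0 28.5 -23.5 0 0 0 0" --pt "0 28.5 -23.5 0 0 0 0" --pt "0 28.5 -23.5 0 0 0 0" --pt "0 28.5 -23.5 0 0 0 0" --pt "0 28.5 -23.5 0 0 0 0"

```text
clock: 1.18
eef_pos: [0.271, -0.3202, 0.2695]
tool_rot: [0.998, 0.07, 0.0, 0.0]
ft_force: [0.4, -0.2, -0.1]
grip_width: 0.0005
grasp_force: 0.0
```

>>> move_arm --pt "0 31 -25.5 0 0 0 0" --pt "0 31 -25.5 0 0 0 0" --pt "0 31 -25.5 0 0 0 0" --pt "0 31 -25.5 0 0 0 0" --pt "0 31 -25.5 0 0 0 0" --pt "0 31 -25.5 0 0 0 0" --pt "0 31 -25.5 0 0 0 0" --pt "0 31 -25.5 0 0 0 0" --pt "0 31 -25.5 0 0 0 0" --pt "0 31 -25.5 0 0 0 0"

```text
clock: 2.02
eef_pos: [0.5424, -0.0238, 0.2694]
tool_rot: [0.998, 0.071, 0.0, 0.0]
ft_force: [0.5, -0.3, 0.8]
grip_width: 0.0002
grasp_force: 0.0
```

>>> move_arm --pt "0 30 -25 0 0 0 0" --pt "0 0 0 0 0 0 0" --pt "0 0 0 0 0 0 0"

```text
clock: 2.27
eef_pos: [0.5683, 0.0051, 0.2681]
tool_rot: [0.997, 0.072, -0.001, 0.0]
ft_force: [-0.4, -1.0, -1.0]
grip_width: 0.0001
grasp_force: 0.0
```

```bash
python3 - <<'E'
from workcell import bot
import cv2
print(bot.get_obs()['eef_pos'])
cv2.imwrite("pics/s1.png",cv2.resize(bot.camera("scene")[60:260,180:440],None,fx=3,fy=3))
cv2.imwrite("pics/w1.png",bot.camera("wrist"))
E
```

```text
[0.5682516  0.00511048 0.26807787]
```

View pics/s1.png

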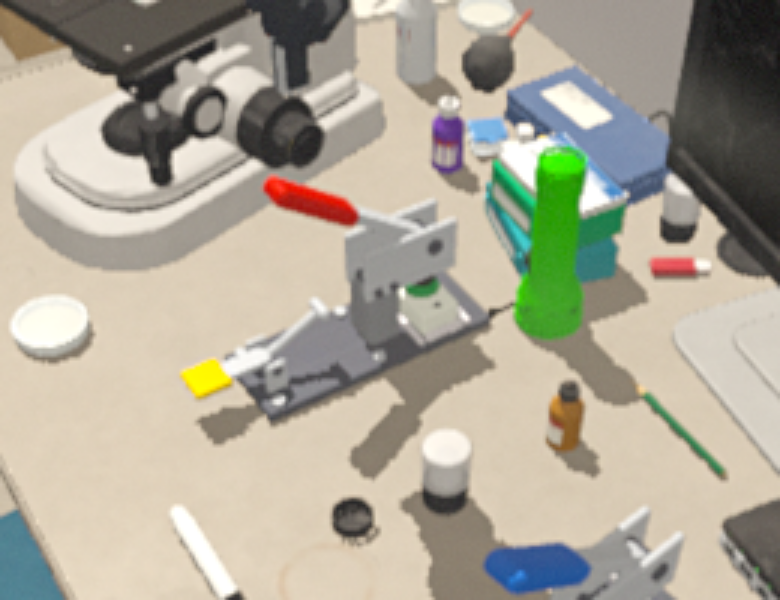

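View pics/w1.png

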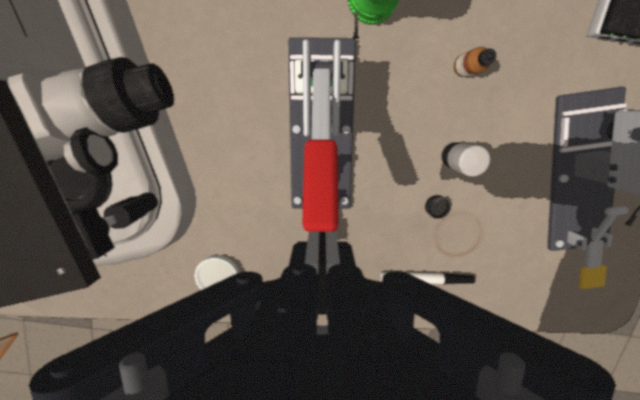

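The wrist view shows the red grip at (320,187), laterally in line with the fingers at column 320. The microscope is clear to the left and the blue clamp far to the right. The scene crop shows the clamp unchanged and no arm, which is odd, so I check the pose against the wrist image.

```bash
python3 - <<'E'
from workcell import bot
from h import *
v=[.67293,.02126,.14204];k=bot.calibration("wrist");im=cv2.imread("pics/w1.png")
print(cen(im,(280,120,80,130),'r'))
for p in((-.091,0,.167),(.045,.04,.01),(.045,-.04,.01)):print(p,proj(k,world(v,p)))
s=bot.camera("scene");print(np.abs(s.astype(int)-cv2.imread("pics/scene0.png")).mean())
E
```

```text
(array([320.2073329, 185.9623621]), 3082)
(-0.091, 0, 0.167) [316.41771671 178.54662278]
(0.045, 0.04, 0.01) [283.43200018  36.53955485]
(0.045, -0.04, 0.01) [352.17736303  36.4349724 ]
7.2625520833333335
```

>>> move_arm --pt "0 0 1.5 30 0 0 0" --pt "0 0 0 30 0 0 0" --pt "0 0 0 12 0 0 0" --pt "0 0 0 12 0 0 0" --pt "0 0 0 12 0 0 0" --pt "0 0 0 12 0 0 0" --pt "0 0 0 12 0 0 0" --pt "0 0 0 12 0 0 0" --pt "0 0 0 12 0 0 0" --pt "0 0 0 12 0 0 0"

```text
clock: 3.25
eef_pos: [0.567, 0.0001, 0.1144]
tool_rot: [0.998, 0.069, 0.001, 0.0]
ft_force: [-1.3, -0.3, 2.5]
grip_width: 0.0001
grasp_force: 1.2
```

>>> move_arm --pt "0 0 0 8 0 0 0" --pt "0 0 0 7 0 0 0" --pt "0 0 0 5 0 0 0" --pt "0 0 0 4 0 0 0" --pt "0 0 0 3 0 0 0" --pt "0 0 0 0 0 0 0" --pt "0 0 0 0 0 0 0"

```text
clock: 3.83
eef_pos: [0.5679, 0.0019, 0.0864]
tool_rot: [0.998, 0.07, 0.0, -0.0]
ft_force: [-0.8, -1.3, -0.0]
grip_width: 0.0002
grasp_force: 0.0
```

>>> move_arm --pt "0 0 0 2 0 0 0" --pt "0 0 0 1 0 0 0" --pt "0 0 0 1 0 0 0" --pt "0 0 0 0 0 0 0"

```text
clock: 4.17
eef_pos: [0.5686, 0.0019, 0.0847]
tool_rot: [0.998, 0.07, 0.001, 0.0]
ft_force: [-4.3, 0.2, 10.8]
grip_width: 0.0003
grasp_force: 5.5
```

```bash
python3 - <<'E'
from workcell import bot
import cv2
print(bot.get_obs()['ft_force'])
cv2.imwrite("pics/s2.png",cv2.resize(bot.camera("side")[200:350,250:450],None,fx=4,fy=4))
E
```

```text
[-4.29466302  0.17571557 10.84097855]
```

View pics/s2.png

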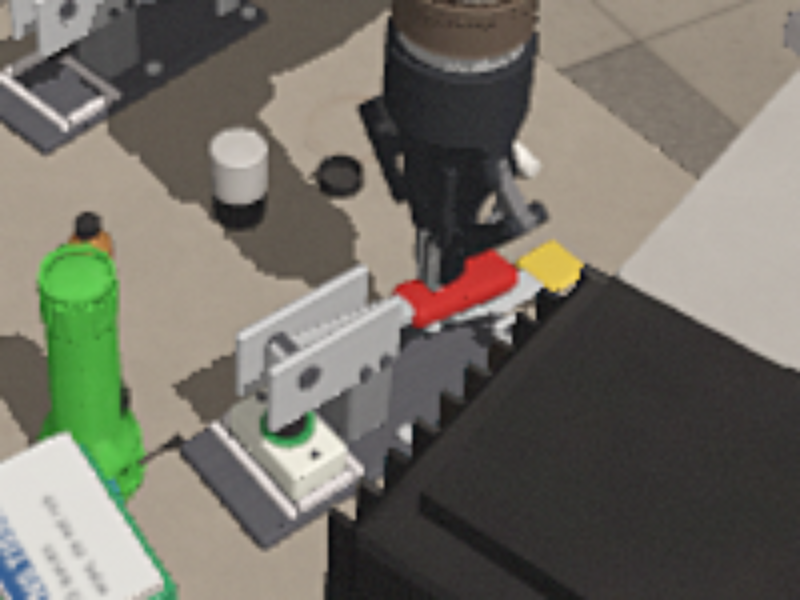

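The side view shows the handle sloping down under the fingers at its stop, with the jaw's foot on the filter and the green flange seated. I lift off and go above the paddle.

>>> move_arm --pt "0 0 0 -10 0 0 0" --pt "0 0 0 -20 0 0 0" --pt "0 0 0 -20 0 0 0" --pt "0 -25 -1 0 0 0 0" --pt "0 -25 -1 0 0 0 0" --pt "0 -25 0 0 0 0 0" --pt "0 -25 0 0 0 0 0" --pt "0 0 0 0 0 0 0" --pt "0 0 0 0 0 0 0"

```text
clock: 4.97
eef_pos: [0.4677, -0.0103, 0.1329]
tool_rot: [0.998, 0.07, 0.0, -0.0]
ft_force: [0.5, 0.7, -0.5]
grip_width: 0.0005
grasp_force: 0.0
```

```bash
python3 - <<'E'
from workcell import bot
import cv2
from h import *
v=[.67293,.02126,.14204];p=bot.get_obs()['eef_pos'];d=p[:2]-v[:2];c,s=np.cos(v[2]),np.sin(v[2])
print(p,d[0]*c+d[1]*s,-d[0]*s+d[1]*c)
a=cv2.resize(bot.camera("side")[220:340,280:440],None,fx=3.5,fy=3.5);b=cv2.resize(bot.camera("scene")[110:230,220:380],(a.shape[1],a.shape[0]))
cv2.imwrite("pics/s3.png",cv2.resize(np.hstack([a,b]),(800,300)))
E
```

```text
[ 0.46772394 -0.01025594  0.13291785] -0.20760097267040697 -0.00214899718755069
```

View pics/s3.png

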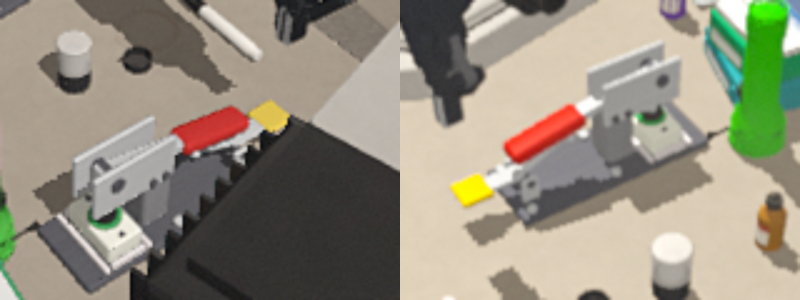

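The handle stays locked by itself in both views, and the yellow paddle lies below the fingers. Now I go down on it.

>>> move_arm --pt "0 2 0 28 0 0 0" --pt "0 0 0 28 0 0 0" --pt "0 0 0 22 0 0 0" --pt "0 0 0 8 0 0 0" --pt "0 0 0 6 0 0 0" --pt "0 0 0 5 0 0 0" --pt "0 0 0 4 0 0 0" --pt "0 0 0 3 0 0 0" --pt "0 0 0 0 0 0 0"

```text
clock: 5.82
eef_pos: [0.4713, -0.0098, 0.0286]
tool_rot: [0.998, 0.07, 0.001, -0.0]
ft_force: [-1.3, 0.2, 0.9]
grip_width: 0.0002
grasp_force: 0.9
```

```bash
python3 - <<'E'
from workcell import bot
import cv2
from h import *
a=cv2.resize(bot.camera("side")[220:340,280:440],None,fx=3.5,fy=3.5);b=cv2.resize(bot.camera("scene")[110:230,220:380],(a.shape[1],a.shape[0]))
cv2.imwrite("pics/s4.png",cv2.resize(np.hstack([a,b]),(800,300)))
E
```

```text
(no output)
```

View pics/s4.png

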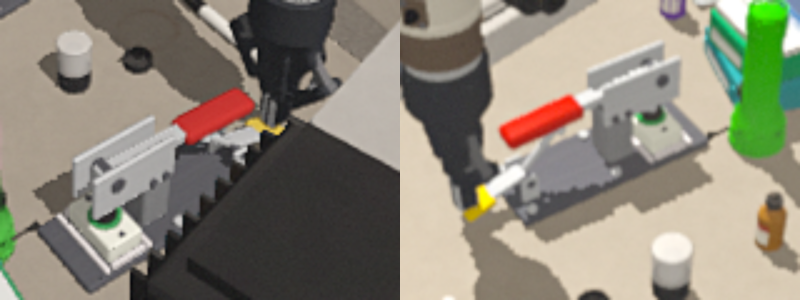

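The handle has risen somewhat and the paddle is partly down. I push a little farther.

>>> move_arm --pt "0 0 0 2 0 0 0" --pt "0 0 0 2 0 0 0" --pt "0 0 0 0 0 0 0" --pt "0 0 0 0 0 0 0" --pt "0 0 0 0 0 0 0"

```text
clock: 6.33
eef_pos: [0.4712, -0.01, 0.0246]
tool_rot: [0.998, 0.07, 0.001, 0.0]
ft_force: [1.1, -0.1, 2.1]
grip_width: 0.0001
grasp_force: 0.8
```

```bash
python3 - <<'E'
from workcell import bot
import cv2
from h import *
a=cv2.resize(bot.camera("side")[220:340,280:440],None,fx=3.5,fy=3.5);b=cv2.resize(bot.camera("scene")[110:230,220:380],(a.shape[1],a.shape[0]))
cv2.imwrite("pics/s5.png",cv2.resize(np.hstack([a,b]),(800,300)))
E
```

```text
(no output)
```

View pics/s5.png

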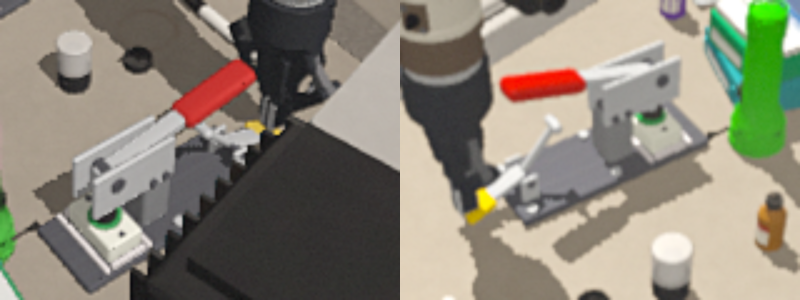

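The handle is past centre and still rising. I wait briefly, then withdraw up and back.

>>> move_arm --pt "0 0 0 0 0 0 0" --pt "0 0 0 0 0 0 0" --pt "0 0 0 0 0 0 0" --pt "0 -5 0 -10 0 0 0" --pt "0 -15 0 -15 0 0 0" --pt "0 -25 0 -20 0 0 0" --pt "0 -25 0 -25 0 0 0" --pt "0 -20 0 -30 0 0 0" --pt "0 0 0 -30 0 0 0" --pt "0 0 0 0 0 0 0"

```text
clock: 7.27
eef_pos: [0.3826, -0.0229, 0.1595]
tool_rot: [0.998, 0.07, 0.004, 0.001]
ft_force: [2.4, -0.6, -0.0]
grip_width: -0.0004
grasp_force: 0.0
```

>>> move_arm --pt "0 0 0 0 0 0 0" --pt "0 0 0 0 0 0 0" --pt "0 0 0 0 0 0 0" --pt "0 0 0 0 0 0 0" --pt "0 0 0 0 0 0 0" --pt "0 0 0 0 0 0 0"

```text
clock: 7.77
eef_pos: [0.3808, -0.0225, 0.1535]
tool_rot: [0.998, 0.07, -0.001, -0.0]
ft_force: [-0.0, -0.4, 0.6]
grip_width: 0.0001
grasp_force: 0.0
```

```bash
python3 - <<'E'
from workcell import bot
import cv2
from h import *
A=bot.camera("side");B=bot.camera("scene")
print(cen(A,(335,222,45,50),'r'),cen(A,(375,258,28,22),'y'),cen(B,(260,112,45,30),'r'),cen(B,(235,175,30,22),'y'))
a=cv2.resize(A[220:340,280:440],None,fx=3.5,fy=3.5);b=cv2.resize(B[110:230,220:380],(a.shape[1],a.shape[0]))
cv2.imwrite("pics/s6.png",cv2.resize(np.hstack([a,b]),(800,300)))
E
```

```text
(array([359.11308204, 244.05986696]), 451) (array([387.66071429, 266.03571429]), 112) (array([282.9561753 , 126.68924303]), 251) (array([248.10606061, 185.88636364]), 132)
```

View pics/s6.png

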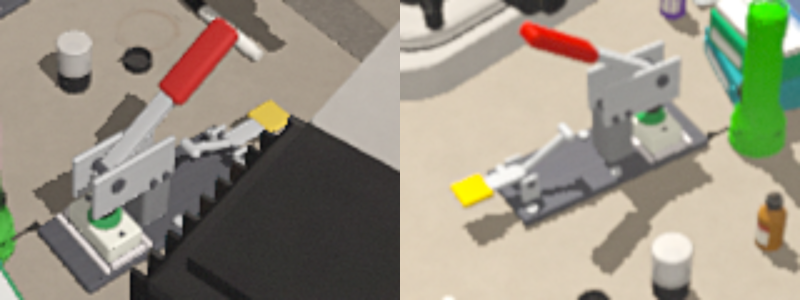

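The grip and paddle centroids match the start to within 0.1 px, so the handle is fully open and the lever is back up. The mount is in its nest and the robot is clear, so I hand in.

```bash
python3 -c "
from workcell import bot
print(bot.job_done())"
```

```text
the job is handed in; nothing more can be done
None
```

The red clamp was locked with the filter pressed home, then released to fully open by its yellow lever; the mount is still in its nest, the blue clamp was not operated, and the job was handed in at about 8 s (no verdict was returned).

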